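# Stand the reagent containers in their docks

### The job

Get the four blue-capped reagent containers ready for the analyser: stand each one, upright and cap up, right down in the low dock whose recess has its shape and size (wide jar in the large round one, slim bottle in the small round one, square bottle in the square one, flat bottle in the oblong one). Keep the containers upright all the time, and leave the steel bowl and the cardboard carton where they are.

Things in the scene. Friction and masses are not known exactly. Their poses are not given: they have to be found in the camera images.
- jar_mid (a point): Wide round jar, 60 mm diameter, 66 mm tall in all: straight body up to 46 mm, then a blue screw cap 52 mm across. The container is opaque white plastic with a blue cap, closed and rigid; z is up along its axis. This point is on its axis, half-way up (33 mm above its underside). About 0.18 kg.
- slim_mid (a point): Slim round bottle, 36 mm diameter, 84 mm tall in all: straight body up to 60 mm, then a 24 mm blue cap. The container is opaque white plastic with a blue cap, closed and rigid; z is up along its axis. This point is on its axis, half-way up (42 mm above its underside). About 0.10 kg.
- square_mid (a point): Square bottle, 46 x 46 mm, 74 mm tall in all: straight body up to 54 mm, then a 34 mm round blue cap in the middle. The container is opaque white plastic with a blue cap, closed and rigid; z is up along its axis. Its x and y axes are square to its sides. This point is on its axis, half-way up (37 mm above its underside). About 0.15 kg.
- flat_mid (a point): Flat oblong bottle, 70 mm long (its x) by 28 mm wide (its y), 80 mm tall in all: straight body up to 62 mm, then a 23 mm round blue cap set 20 mm from the middle towards its +x end. The container is opaque white plastic with a blue cap, closed and rigid; z is up along its axis. This point is in the middle of its outline, half-way up (40 mm above its underside). About 0.15 kg. Either way round in its dock will do.
- dock_jar: Large round dock for the wide jar: round recess 76 mm across, 86 mm over the lip. Fixed low white dock with a black rubber floor. Origin: centre of its underside, on the table; z up. The recess floor is 3 mm above the origin, the lip's top 9 mm above it, so the recess is 6 mm deep; the lip is 5 mm thick. 
- dock_slim: Small round dock for the slim bottle: round recess 52 mm across, 62 mm over the lip. Fixed low white dock with a black rubber floor. Origin: centre of its underside, on the table; z up. The recess floor is 3 mm above the origin, the lip's top 9 mm above it, so the recess is 6 mm deep; the lip is 5 mm thick. 
- dock_square: Square dock for the square bottle: recess 62 x 62 mm, 72 x 72 mm over the lip, sides along its x and y. Fixed low white dock with a black rubber floor. Origin: centre of its underside, on the table; z up. The recess floor is 3 mm above the origin, the lip's top 9 mm above it, so the recess is 6 mm deep; the lip is 5 mm thick. 
- dock_flat: Oblong dock for the flat bottle: recess 86 mm (its x) by 44 mm (its y), 96 x 54 mm over the lip. Fixed low white dock with a black rubber floor. Origin: centre of its underside, on the table; z up. The recess floor is 3 mm above the origin, the lip's top 9 mm above it, so the recess is 6 mm deep; the lip is 5 mm thick. 
- bowl: Bystander, not to be moved: empty steel bowl, 100 mm across the rim, 40 mm tall, loose. Origin: centre of its underside.
- carton: Bystander, not to be moved: closed cardboard carton, 140 mm (its x) by 100 mm (its y), 60 mm tall, with a white paper patch on top, loose. Origin: centre of its underside.
There are look-alikes about, which are no part of the job. What is shaped like the dock_square but purple is not meant.

How it is judged (in metres and radians):
At the end, for the whole second after the job is handed in: Each container stands upright (within 0.06 rad) on the floor of its own dock's recess, its axis within 14 mm of the dock's centre and its height within 2.5 mm of fully down, at rest; bowl and carton within 30 mm of where they were (horizontal distance between jar_mid and dock_jar below 0.014 m and z of jar_mid in the frame of dock_jar between 0.033 and 0.0385 m and angle between each of jar_mid, slim_mid, square_mid, flat_mid's own z axis and vertical below 0.06 rad and linear speed of each of jar, slim, square, flat below 0.02 m/s and horizontal distance between slim_mid and dock_slim below 0.014 m and z of slim_mid in the frame of dock_slim between 0.042 and 0.0475 m and horizontal distance between square_mid and dock_square below 0.014 m and z of square_mid in the frame of dock_square between 0.037 and 0.0425 m and horizontal distance between flat_mid and dock_flat below 0.014 m and z of flat_mid in the frame of dock_flat between 0.04 and 0.0455 m and distance of each of bowl, carton from where it was at the start of the episode below 0.03 m); the robot touches nothing.
It fails at once if a container is tipped by more than 0.7 rad (40 degrees) (angle between any of jar_mid, slim_mid, square_mid, flat_mid's own z axis and vertical above 0.7 rad).
It fails at once if the bowl or the carton is moved by more than 30 mm (distance of any of bowl, carton from where it was at the start of the episode above 0.03 m).
It also fails if it takes over 115 s, if anything falls off the work surface, if the arm or the gripper's body presses on something with over 40 N, if the wrist force passes 120 N, or if a joint passes its speed limit or range.

### The arm

A 7-joint arm with a two-finger parallel gripper is mounted at the origin on the work surface. World frame = base frame: x ahead of the robot, y to its left, z up, the work surface at z = 0. Lengths are in mm, angles in rad, forces in N, time in s.
With the tool pointing down it reaches from about 400 to 850 mm from the base axis. Payload 4.5 kg.
Tool frame: the origin (TCP) lies between the finger pads; the fingertips stand 11 mm ahead of it and the grasp point (between the pads) lies 8 mm behind it; z points along the fingers, y is the direction in which the jaws open and shut (so a half turn about z gives the same grasp; the last joint's range is limited). The gripper opens to 85 mm and grips with 20 to 120 N. Pads are 22 mm wide; open, the fingers measure 114 mm over their backs; the gripper's body (76 mm by 85 mm) begins 54 mm behind the grasp point. The pads swing forward as they close: fully open they stand 13 mm farther back than shut.
Start: joints at [-1.084, 0.689, -0.195, 1.565, 0.157, 0.902, -0.215], TCP at [273.413, 562.048, 242.317] pointing down, gripper open.
Joint ranges: [-3.01, 3.01], [-0.46, 2.08], [-1.47, 1.51], [0.13, 2.56], [-1, 4.14], [0.04, 2.09], [-2.66, 2.66]. Speed limits (rad/s): [2.57, 2.57, 3.14, 3.14, 3.14, 3.14, 3.14].

### API

Orientations are given as a 3x3 rotation matrix whose columns are the frame's x, y, z axes.
In Python, from rig import r gives the robot as it stands.
- The arm moves only by the tool apply_moves, never from a script. Its arguments are lists of equal length, an entry for each row: "claw": the opening, from 0 (shut) to 1 (fully open); "travel": the shift along the world's x, y, z in mm, a list of three; "twist": the turn about the world's z in rad. A call has 1 to 5 rows; each row is the pose to reach, as a shift and turn from the pose measured when the call began; what a row does not reach only later rows make up. A row lasts 1/10 s, in which the tool goes at most 50 mm and 8.59 degrees, less where a joint would pass 70% of its speed; a pose out of reach is approached as far as the arm can. A call with a gripper value outside its range is refused whole. The fingers move at their own pace and stop on an object; "squeeze" is the grip in N (left out, the last holds). Time passes only in rows, so rows that repeat a pose let the fingers close. It gives the time, the measured TCP pose, the force and the opening at its end, in the units of the state.
- r.get_obs(): the state, without advancing time (a new reading comes with each control period).
- r.capture(name): name is "side" or "top" or "wrist"; returns (picture, depth): 400x640x3 uint8, red, green, blue; 400x640 float32, mm along the optical axis (not along the pixel's ray), 0 where there is no reading.
- r.camera_model(name): a dict with "K" (3x3 intrinsics, pixels), "eye" and "rotation" of the camera in the world; the wrist camera has in their place "tool_from_camera" (4x4, takes a point from camera to tool coordinates, whose origin is the TCP and whose axes are the flange's). Camera axes: x right, y down, z forward; pixel columns grow to the right and rows downward; lengths in mm; the calibration is good to about 2 mm. A picture is of the moment at which its call begins: read the wrist's pose just before it. camera_model takes no time and is no camera call.
- r.close_job(): hands the job in, once; it reports no verdict.
Trained networks look in the newest picture that a camera, given by its name, has taken for a name from the list of things; names that differ only in an ending like _2 or _b are one class to them, and where a whole thing is asked for, a point or a joint stands for the part that bears it (a point fixed in the world has none). Each returns a list of dicts, best first, with "p" (0 to 1); they miss things now and then, are a little off and sometimes report something else, mostly with a low value. They report only what shows in the picture. A call takes as long as a camera call. They do not tell look-alikes from the thing itself.
- r.spot_in(query, camera): "extent" ([centre column, centre row, width, height] in pixels, round what is visible of it).
- r.trace(query, camera): "pixels" (400x640 bool, what is visible of it) and "extent" ([centre column, centre row, width, height] in pixels, round what is visible of it).
The state is a dict: "time": time; "q": joint angles; "qd": joint speeds; "joint_torque": joint torques, N m; "eef_pos": TCP position; "orientation": TCP orientation; "contact_force": force on the tool from outside, world axes, zero at the start; "torque": the same for the moment, N m; "opening": opening from 0.0 (shut) to 1.0 (fully open).
Only numpy, scipy, OpenCV 4.12 (cv2) and the standard library are available. Lean on these libraries where they do the work, as an engineer would, in place of code of your own. Each camera call takes 0.05 s, during which the arm holds its last target.

## Working session

There is one attempt and no reset: what is moved stays moved. The work goes in short steps, Python scripts to look and compute and a tool call to move; the robot and the scene stay as the last step left them, time stands still between calls to the robot, and variables do not carry over. Pictures are saved under pics/ and viewed, and the job is handed in when it is done.

Besides the shell and the picture viewer there is one more tool, called by a JSON object that holds its "op" and its "data". apply_moves: Moves the arm, as the interface text tells. Its arguments: {"type":"object","properties":{"claw":{"type":"array","items":{"type":"number"}},"travel":{"type":"array","items":{"type":"array","items":{"type":"number"}}},"twist":{"type":"array","items":{"type":"number"}},"squeeze":{"type":"number"}},"required":["claw","travel","twist"]}

```bash
mkdir -p pics; ls
python3 - <<'E'
from rig import r
import cv2,numpy as np
for n in ("side","top","wrist"):
    im,d=r.capture(n); cv2.imwrite(f"pics/{n}0.png",im[:,:,::-1]); np.save(f"/tmp/{n}0.npy",d)
    m=r.camera_model(n); print(n,{k:np.round(v,3).tolist() for k,v in m.items()})
o=r.get_obs();print(o["time"],o["eef_pos"],o["orientation"],o["opening"],o["q"])
E
```

```text
pics
side {'K': [[469.301, 0.0, 314.685], [0.0, 469.301, 196.646], [0.0, 0.0, 1.0]], 'eye': [187.569, -847.875, 845.15], 'rotation': [[0.907, -0.262, 0.33], [-0.421, -0.598, 0.682], [0.019, -0.757, -0.653]]}
top {'K': [[500.789, 0.0, 315.062], [0.0, 500.789, 204.399], [0.0, 0.0, 1.0]], 'eye': [372.396, -18.624, 1336.844], 'rotation': [[-0.018, -0.986, 0.165], [-0.999, 0.022, 0.024], [-0.028, -0.164, -0.986]]}
wrist {'K': [[350.119, 0.0, 319.506], [0.0, 350.119, 195.064], [0.0, 0.0, 1.0]], 'tool_from_camera': [[-0.0, -0.956, -0.294, 74.384], [1.0, -0.0, 0.0, 0.715], [-0.0, -0.294, 0.956, -130.61], [0.0, 0.0, 0.0, 1.0]]}
0.15 [273.21793856 561.5894968  241.65835163] [[-8.99267205e-01  4.37399357e-01 -5.45251755e-04]
 [ 4.37399689e-01  8.99266253e-01 -1.31127962e-03]
 [-8.32263618e-05 -1.41768371e-03 -9.99998992e-01]] 1.0014827796738723 [-1.08425187  0.68981183 -0.19451859  1.56609342  0.1572696   0.90249289
 -0.21509892]
```

View pics/top0.png

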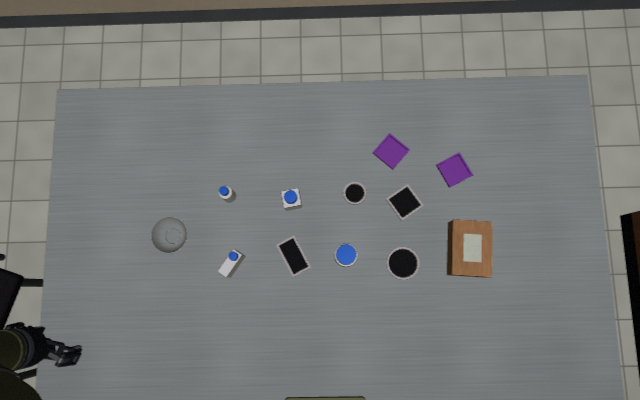

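View pics/side0.png

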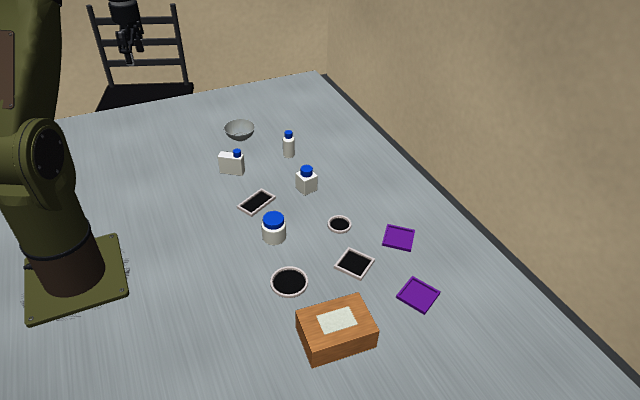

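View pics/wrist0.png

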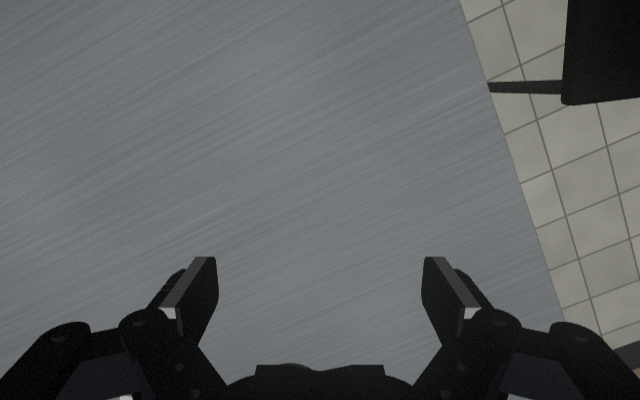

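Top-view candidates:
- Square dock: black/white at (404,202). The purple look-alikes are at (391,151) and (454,170).
- Other docks: slim (354,193), jar (403,263), flat (293,256).
- Containers: slim (225,192), square (291,198), flat (231,263), jar (346,255).

Bystanders are the bowl (169,235) and the carton (470,248).

```bash
cat > h.py <<'E'
import numpy as np,cv2
from rig import r
def cam(n,o=None):
    m=r.camera_model(n);K=m["K"]
    if n!="wrist": return K,np.array(m["rotation"]),np.array(m["eye"])
    T=np.array(m["tool_from_camera"]);R=np.array(o["orientation"])
    return K,R@T[:3,:3],np.array(o["eef_pos"])+R@T[:3,3]
def toplane(px,C,z):
    K,R,e=C;px=np.atleast_2d(px).astype(float)
    d=np.c_[px,np.ones(len(px))]@np.linalg.inv(K).T@R.T
    return (e+d*((z-e[2])/d[:,2])[:,None])[:,:2]
def proj(P,C):
    K,R,e=C;c=(np.atleast_2d(P)-e)@R; p=c@K.T; return p[:,:2]/p[:,2:]
def outline(mask,C,z):
    c=max(cv2.findContours(mask.astype(np.uint8),cv2.RETR_EXTERNAL,cv2.CHAIN_APPROX_NONE)[0],key=cv2.contourArea)[:,0]
    return toplane(c,C,z)
E
python3 - <<'E'
from h import *
for n in ("top","side"):
    im,d=r.capture(n);C=cam(n)
    hsv=cv2.cvtColor(im,cv2.COLOR_RGB2HSV)
    blue=cv2.inRange(hsv,(105,150,60),(128,255,255))
    for q,h in [("jar",66),("slim",84),("square",74),("flat",80)]:
        for t in r.trace(q+"_mid",n)[:3]:
            m=t["pixels"]; b=blue*(m.astype(np.uint8))
            pc=outline(b>0,C,h) if b.sum()>0 else np.zeros((1,2))
            c,s,a=cv2.minAreaRect(outline(m,C,h/2).astype(np.float32))
            print(n,q,round(t["p"],2),np.round(t["extent"]),"cap(top plane)",np.round((pc.min(0)+pc.max(0))/2,1),"mid",np.round(c,1),np.round(s,0),round(a,1))
    for q in ("jar","slim","square","flat"):
        for t in r.trace("dock_"+q,n)[:3]:
            c,s,a=cv2.minAreaRect(outline(t["pixels"],C,8).astype(np.float32))
            print(n,"dock",q,round(t["p"],2),np.round(t["extent"]),np.round(c,1),np.round(s,0),round(a,1))
    for q in("bowl","carton"):
        for t in r.trace(q,n)[:1]:
            c,s,a=cv2.minAreaRect(outline(t["pixels"],C,40 if q=="bowl" else 60).astype(np.float32));print(n,q,t["p"],np.round(c,1),np.round(s,0),round(a,1))
E
```

```text
top jar 0.82 [348. 254.  17.  22.] cap(top plane) [455.9 -63.2] mid [455.5 -63.1] [56. 57.] 43.5
top slim 0.55 [228. 195.  17.  13.] cap(top plane) [624.3 247.4] mid [622.9 244.5] [50. 37.] 55.4
top square 0.59 [291. 199.  23.  24.] cap(top plane) [605.3  76.4] mid [603.6  74.9] [59. 50.] 13.0
top square 0.33 [470. 245.  50.  56.] cap(top plane) [0. 0.] mid [ 467.3 -381.9] [115. 144.] 85.7
top flat 0.61 [230. 262.  26.  28.] cap(top plane) [456.8 221. ] mid [439.3 232.1] [39. 73.] 56.0
top dock jar 0.97 [401. 263.  33.  34.] [ 433.3 -214.1] [84. 82.] 42.9
top dock slim 0.58 [355. 193.  23.  26.] [623.2 -92.9] [57. 60.] 88.6
top dock square 0.93 [454. 170.  32.  33.] [ 681.9 -363.7] [70. 75.] 25.4
top dock square 0.85 [392. 152.  34.  37.] [ 738. -196.] [72. 75.] 48.0
top dock square 0.74 [404. 205.  32.  39.] [ 594.8 -225.9] [74. 75.] 32.6
top dock flat 0.6 [294. 255.  31.  39.] [457.3  74.1] [99. 55.] 25.1
top bowl 0.82 [518.  396.7] [98. 97.] 88.9
top carton 0.87 [ 466.2 -376.8] [113. 147.] 84.5
side jar 0.92 [272. 226.  24.  33.] cap(top plane) [455.5 -70.2] mid [456.5 -62. ] [116
[... 154 characters left out ...]
ap(top plane) [602.4  64.8] mid [606.4  73.3] [128.  61.] 66.9
side flat 0.96 [232. 160.  22.  29.] cap(top plane) [455.1 209.2] mid [441.  228.3] [132.  75.] 73.9
side dock jar 0.69 [291. 283.  41.  32.] [ 435.1 -215. ] [89. 82.] 65.9
side dock slim 0.57 [339. 224.  22.  20.] [622.6 -94.9] [67. 59.] 64.0
side dock square 0.94 [398. 239.  31.  27.] [ 738.1 -196.6] [87. 75.] 47.7
side dock square 0.86 [418. 294.  47.  39.] [ 681.4 -364.3] [83. 75.] 25.5
side dock square 0.66 [355. 262.  48.  30.] [ 595.  -227.2] [80. 74.] 33.6
side dock flat 0.73 [259. 204.  38.  27.] [458.9  71.6] [100.  62.] 27.3
side bowl 0.85 [513.7 382.4] [123.  95.] 70.7
side carton 0.83 [ 460.2 -395.6] [130. 150.] 84.9
```

Run:
```python
import cv2
a=cv2.imread("pics/top0.png")[125:290,140:510]
cv2.imwrite("pics/crop0.png",cv2.resize(a,None,fx=2.1,fy=2.1,interpolation=2))
```

```text
(no output)
```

View pics/crop0.png

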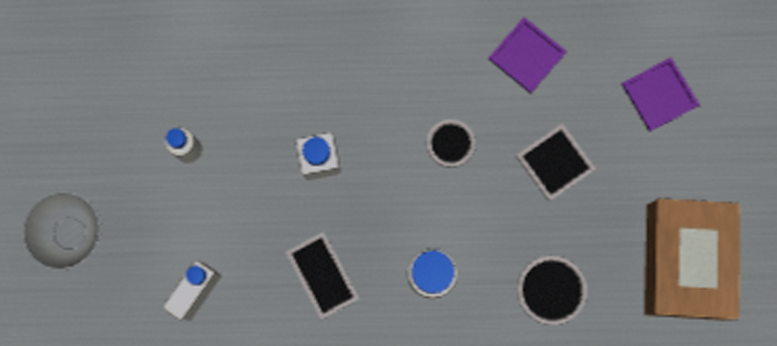

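```bash
cat >> h.py <<'E'
def prism(shape,z0,z1,x,y,yaw,off=0):
    t=np.linspace(0,2*np.pi,48,endpoint=False)
    if len(shape)==1: b=np.c_[np.cos(t),np.sin(t)]*shape[0]/2
    else: b=np.array([[1,1],[-1,1],[-1,-1],[1,-1]])*np.array(shape)/2
    b=b+[off,0]; c,s=np.cos(yaw),np.sin(yaw); b=b@np.array([[c,s],[-s,c]])+[x,y]
    return np.r_[np.c_[b,np.full(len(b),z0)],np.c_[b,np.full(len(b),z1)]]
OBJ={"jar":((60,),46,(52,),66,0),"slim":((36,),60,(24,),84,0),"square":((46,46),54,(34,),74,0),"flat":((70,28),62,(23,),80,20)}
DK={"jar":(76,),"slim":(52,),"square":(62,62),"flat":(86,44)}
S=8
def fill(masks,C):
    out=np.zeros((400*4,640*4),np.uint8)
    for P in masks:
        hl=cv2.convexHull(((proj(P,C)+.5)*4).astype(np.float32)).astype(np.int32); cv2.fillConvexPoly(out,hl,1)
    return cv2.resize(out.astype(np.float32),(640,400),interpolation=cv2.INTER_AREA)
def objmodel(q,p,C,base=0):
    sh,hb,cp,h,off=OBJ[q];x,y,w=p
    cap=fill([prism(cp,hb+base+2,h+base,x,y,w,off)],C); body=fill([prism(sh,base,hb+base,x,y,w)],C)
    return cap,np.maximum(body-cap,0)
E
cat > fit.py <<'E'
from h import *
from scipy.optimize import minimize
ims={}
for n in ("top","side"):
    im,d=r.capture(n);hsv=cv2.cvtColor(im,cv2.COLOR_RGB2HSV)
    blue=cv2.inRange(hsv,(105,150,40),(125,255,255))>0
    ims[n]=(im,blue)
init={"jar":(456,-63,0),"slim":(624,245,0),"square":(605,75,.2),"flat":(440,230,-.57)}
tr={(n,q):r.trace(q+"_mid",n)[0]["pixels"] for n in ims for q in init}
for q,p0 in init.items():
    def cost(p,ns=("top","side")):
        c=0
        for n in ns:
            C=cam(n);cap,body=objmodel(q,p,C)
            u,v=proj([[p0[0],p0[1],30]],C)[0].astype(int);sl=(slice(max(v-40,0),v+40),slice(u-40,u+40))
            full=np.maximum(cap,body)[sl]; c+=abs(cap[sl]-ims[n][1][sl]).sum()+abs(full-tr[n,q][sl]).sum()*.5
        return c
    for ns in (("top",),("side",),("top","side")):
        b=minimize(cost,p0,args=(ns,),method="Nelder-Mead",options=dict(initial_simplex=[np.array(p0)+d for d in ((3,3,.1),(-4,2,-.1),(2,-4,.1),(-2,-2,-.1))],maxiter=70))
        print(q,ns,np.round(b.x,2),round(np.degrees(b.x[2]),1),round(b.fun,1))
# docks: dark floor
for q,p0 in {"jar":(434,-214.5,0),"slim":(623,-94,0),"square":(595,-226.5,.58),"flat":(458,73,.45)}.items():
    for n in ims:
        C=cam(n);u,v=proj([[p0[0],p0[1],5]],C)[0].astype(int);g=ims[n][0].max(2)
        m=np.zeros((400,640),np.uint8);w=30;m[v-w:v+w,u-w:u+w]=(g[v-w:v+w,u-w:u+w]<50)
        lab,L,st,ce=cv2.connectedComponentsWithStats(m);i=1+np.argmax(st[1:,4])
        c,s,a=cv2.minAreaRect(outline(L==i,C,3).astype(np.float32))
        # predict where floor model visible (floor minus lip occlusion) centroid
        print("dock",q,n,"floor rect",np.round(c,1),np.round(s),round(a,1),"centroid",np.round(toplane(ce[i],C,3)[0],1))
E
python3 fit.py
```

```text
jar ('top',) [ 4.5641e+02 -6.3790e+01  4.0000e-02] 2.5 71.8
jar ('side',) [ 4.5787e+02 -6.0540e+01  6.0000e-02] 3.2 91.7
jar ('top', 'side') [ 4.5659e+02 -6.3730e+01  2.0000e-02] 1.3 170.2
slim ('top',) [6.2509e+02 2.4665e+02 1.0000e-02] 0.4 46.4
slim ('side',) [6.2588e+02 2.5348e+02 1.1000e-01] 6.3 173.8
slim ('top', 'side') [6.2484e+02 2.4753e+02 4.0000e-02] 2.3 225.1
square ('top',) [6.0707e+02 7.5840e+01 2.6000e-01] 14.7 64.2
square ('side',) [6.0681e+02 7.5490e+01 2.3000e-01] 13.4 209.4
square ('top', 'side') [6.0755e+02 7.6080e+01 2.6000e-01] 15.0 275.5
flat ('top',) [439.26 232.98  -0.58] -33.2 43.2
flat ('side',) [440.44 231.14  -0.56] -32.0 43.3
flat ('top', 'side') [439.92 232.03  -0.56] -32.3 92.8
dock jar top floor rect [ 433.5 -213.4] [71. 68.] 88.9 centroid [ 433.7 -213.3]
dock jar side floor rect [ 435.6 -211.5] [68. 70.] 87.5 centroid [ 435.6 -212.3]
dock slim top floor rect [624.5 -91.9] [46. 46.] 69.8 centroid [624.8 -92.3]
dock slim side floor rect [627.9 -90.4] [41. 44.] 63.6 centroid [626.6 -91. ]
dock square top floor rect [ 596.9 -226.1] [59. 58.] 33.5 centroid [ 596.7 -226.2]
dock square side floor rect [ 599.  -222.4] [56. 59.] 33.5 centroid [ 598.6 -223.3]
dock flat top floor rect [458.4  75.5] [83. 40.] 27.4 centroid [458.1  75.5]
dock flat side floor rect [460.5  78.5] [80. 37.] 27.0 centroid [459.6  77.8]
```

{"op": "apply_moves", "data": {"claw": [1, 1, 1, 1, 1], "travel": [[20, -40, -10], [40, -80, -20], [62, -122, -30], [83, -165, -40], [104, -206, -50]], "twist": [-0.03, -0.06, -0.09, -0.114, -0.114]}}

```text
time: 2.25
eef_pos: [378.2, 354.3, 192.2]
orientation: [[-0.843, 0.537, 0.001], [0.537, 0.843, 0.0], [-0.0, 0.001, -1.0]]
contact_force: [0.8, 0.1, 0.1]
opening: 1.001
```

{"op": "apply_moves", "data": {"claw": [1, 1, 1, 1], "travel": [[20, -40, -10], [41, -82, -25], [62, -122, -42], [62, -122, -42]], "twist": [0, 0, 0, 0]}}

```text
time: 2.65
eef_pos: [442.5, 223.5, 148.5]
orientation: [[-0.837, 0.548, -0.001], [0.548, 0.837, -0.008], [-0.003, -0.007, -1.0]]
contact_force: [-0.7, -0.2, 0.9]
opening: 0.999
```

```bash
cat > w.py <<'E'
import sys
from h import *
o=r.get_obs();im,d=r.capture("wrist");C=cam("wrist",o)
q,x,y,w,b=sys.argv[1],*map(float,sys.argv[2:6])
im=im[:,:,::-1].copy()
sh,hb,cp,h,off=OBJ[q]
if len(sys.argv)>6:
    P=prism(DK[q],9,9,x,y,w);k=len(P)//2
    cv2.polylines(im,[proj(P[:k],C).astype(np.int32)],1,(0,255,255),1)
else:
  for P in (prism(sh,hb+b,hb+b,x,y,w),prism(cp,h+b,h+b,x,y,w,off),prism(sh,b,b,x,y,w)):
    k=len(P)//2;cv2.polylines(im,[proj(P[:k],C).astype(np.int32)],1,(0,255,0),1)
import time;f=f"pics/w{int(time.time())}.png";cv2.imwrite(f,im);print(f)
print(o["time"],np.round(o["eef_pos"],1),"jaw",np.degrees(np.arctan2(o["orientation"][1][1],o["orientation"][0][1])),o["opening"])
E
python3 w.py flat 440 232 -.567 0; cp $(ls -t pics/w1*|head -1) pics/wa.png
```

```text
pics/w1796592550.png
2.65 [442.5 223.5 148.5] jaw 56.80234555631552 0.9992610213202118
```

View pics/wa.png

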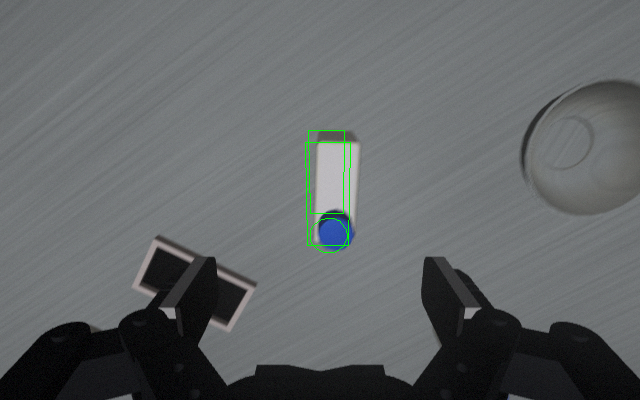

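{"op": "apply_moves", "data": {"claw": [1, 1, 1], "travel": [[-2.5, 8.5, -18], [-2.5, 8.5, -18], [-2.5, 8.5, -18]], "twist": [0.01, 0.01, 0.01]}}

```text
time: 3.0
eef_pos: [438.4, 237.8, 131.6]
orientation: [[-0.846, 0.533, -0.001], [0.533, 0.846, -0.003], [-0.001, -0.003, -1.0]]
contact_force: [-0.3, 0.1, 0.8]
opening: 0.999
```

```bash
python3 w.py flat 440 232 -.567 0; cp $(ls -t pics/w1*|head -1) pics/wb.png
```

```text
pics/w1796592564.png
3.0 [438.4 237.8 131.6] jaw 57.7646145632781 0.9990372253734584
```

View pics/wb.png

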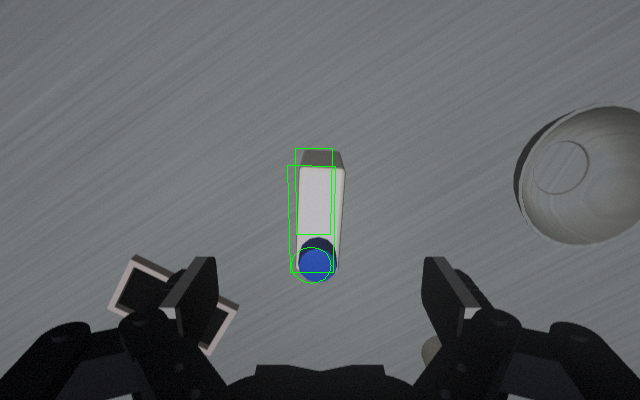

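{"op": "apply_moves", "data": {"claw": [1, 1, 1, 1], "travel": [[1, -5, -1], [1, -5, -1], [1, -5, -1], [1, -5, -1]], "twist": [0, 0, 0, 0]}}

```text
time: 3.45
eef_pos: [439.9, 232.6, 131.1]
orientation: [[-0.846, 0.534, 0.0], [0.534, 0.846, -0.002], [-0.001, -0.002, -1.0]]
contact_force: [-0.1, -0.1, -0.2]
opening: 1.003
```

```bash
python3 w.py flat 440 232 -.567 0; cp $(ls -t pics/w1*|head -1) pics/wc.png;python3 -c "
from rig import r
import numpy as np
for i in range(3):
  o=r.get_obs();print(o['time'],o['eef_pos'],np.round(o['qd'],3));r.capture('wrist')"
```

```text
pics/w1796592582.png
3.45 [439.9 232.6 131.1] jaw 57.72899959552923 1.0026639362782885
3.5 [439.79274007 232.68977723 131.06973469] [-0.003  0.003 -0.001 -0.001  0.001 -0.    -0.   ]
3.55 [439.76795599 232.659613   131.01223496] [-0.001  0.001 -0.001 -0.     0.001  0.    -0.   ]
3.6 [439.74112184 232.64097156 130.9543789 ] [0.    0.002 0.    0.001 0.001 0.001 0.   ]
```

View pics/wc.png

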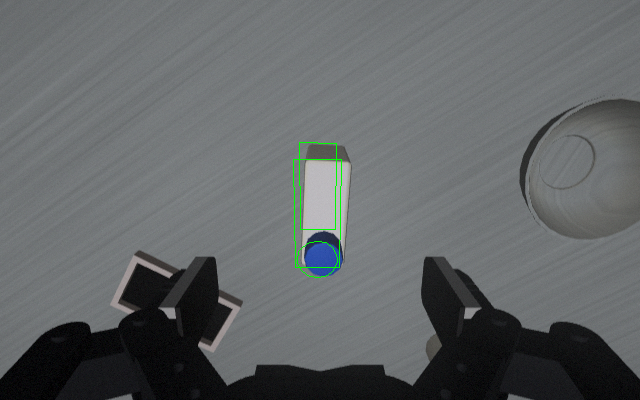

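{"op": "apply_moves", "data": {"claw": [1, 1, 1, 1, 1], "travel": [[2, 3, -35], [2, 3, -70], [2, 3, -90], [2, 3, -96], [2, 3, -96]], "twist": [0, 0, 0, 0, 0]}}

```text
time: 4.15
eef_pos: [441.3, 235.5, 34.4]
orientation: [[-0.846, 0.533, -0.001], [0.533, 0.846, -0.003], [-0.001, -0.003, -1.0]]
contact_force: [0.2, -0.1, -0.0]
opening: 1.001
```

{"op": "apply_moves", "data": {"claw": [0.4, 0.2, 0, 0, 0], "travel": [[0, 0, 0], [0, 0, 0], [0, 0, 0], [0, 0, 0], [0, 0, 0]], "twist": [0, 0, 0, 0, 0], "squeeze": 40}}

```text
time: 4.65
eef_pos: [441.8, 235.7, 35.2]
orientation: [[-0.846, 0.534, -0.0], [0.534, 0.846, -0.003], [-0.001, -0.002, -1.0]]
contact_force: [-0.4, 0.4, 6.5]
opening: 0.322
```

{"op": "apply_moves", "data": {"claw": [0, 0, 0, 0, 0], "travel": [[0, 0, 20], [0, 0, 45], [3, -25, 55], [6, -55, 55], [9, -90, 55]], "twist": [0, 0.05, 0.18, 0.32, 0.46]}}

```text
time: 5.15
eef_pos: [451.2, 145.9, 90.7]
orientation: [[-0.995, 0.095, 0.003], [0.095, 0.995, -0.001], [-0.003, -0.001, -1.0]]
contact_force: [1.0, -0.2, -1.7]
opening: 0.326
```

{"op": "apply_moves", "data": {"claw": [0, 0, 0, 0, 0], "travel": [[2, -30, 0], [5, -55, 0], [8, -67, 0], [8, -72, 0], [8, -72, 0]], "twist": [0.14, 0.28, 0.42, 0.55, 0.575]}}

```text
time: 5.65
eef_pos: [459.1, 72.3, 90.6]
orientation: [[-0.888, -0.461, 0.002], [-0.461, 0.888, 0.0], [-0.002, -0.001, -1.0]]
contact_force: [-0.4, 0.2, -2.4]
opening: 0.326
```

{"op": "apply_moves", "data": {"claw": [0, 0, 0], "travel": [[0, 0, 0], [0, 0, 0], [0, 0, 0]], "twist": [0, 0, 0]}}

```text
time: 5.95
eef_pos: [459.0, 73.0, 90.6]
orientation: [[-0.888, -0.461, 0.002], [-0.461, 0.888, 0.0], [-0.002, -0.001, -1.0]]
contact_force: [-0.3, -0.3, -1.4]
opening: 0.326
```

```bash
python3 w.py flat 458.5 74 .471 0 d; cp $(ls -t pics/w1*|head -1) pics/wd.png
```

```text
pics/w1796592627.png
5.95 [459.   73.   90.6] jaw 117.41979354204989 0.32604487629896844
```

View pics/wd.png

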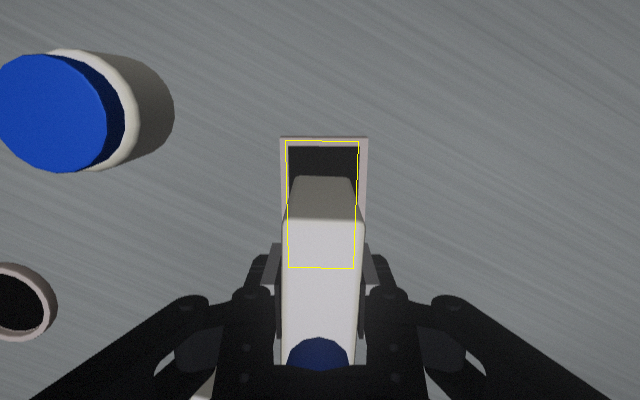

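{"op": "apply_moves", "data": {"claw": [0, 0, 0, 0, 0], "travel": [[0, 1, -25], [0, 1, -42], [0, 1, -48], [0, 1, -52], [0, 1, -52]], "twist": [0, 0, 0, 0, 0]}}

```text
time: 6.5
eef_pos: [459.2, 74.2, 38.7]
orientation: [[-0.887, -0.461, 0.003], [-0.461, 0.887, -0.0], [-0.002, -0.001, -1.0]]
contact_force: [-0.3, -0.8, -1.7]
opening: 0.325
```

{"op": "apply_moves", "data": {"claw": [0.4, 0.6, 0.7, 0.7], "travel": [[0, 0, 0], [0, 0, 0], [0, 0, 0], [0, 0, 0]], "twist": [0, 0, 0, 0]}}

```text
time: 6.9
eef_pos: [459.4, 74.1, 39.1]
orientation: [[-0.888, -0.461, 0.003], [-0.461, 0.888, 0.0], [-0.003, -0.001, -1.0]]
contact_force: [-0.1, -0.1, 0.8]
opening: 0.706
```

{"op": "apply_moves", "data": {"claw": [0.8, 1, 1, 1], "travel": [[0, 0, 40], [0, 0, 85], [0, 0, 110], [0, 0, 110]], "twist": [0, 0, 0, 0]}}

```text
time: 7.3
eef_pos: [461.2, 74.5, 152.1]
orientation: [[-0.888, -0.46, 0.009], [-0.46, 0.888, 0.002], [-0.009, -0.002, -1.0]]
contact_force: [0.6, -0.2, -0.7]
opening: 0.998
```

```bash
python3 w.py flat 458.5 74 .471 3; cp $(ls -t pics/w1*|head -1) pics/we.png
```

```text
pics/w1796592647.png
7.3 [461.2  74.5 152.1] jaw 117.3616070578099 0.9984437771908201
```

View pics/we.png

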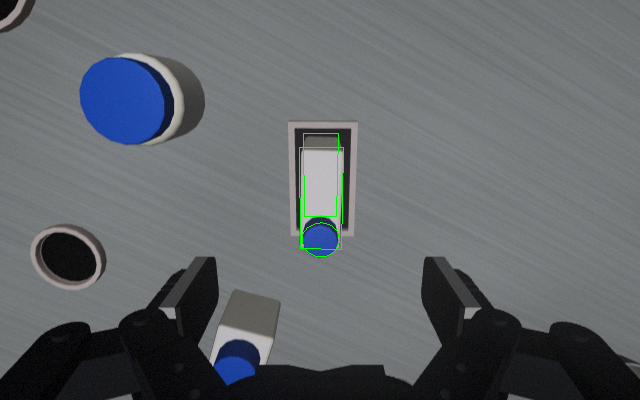

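{"op": "apply_moves", "data": {"claw": [1, 1, 1, 1, 1], "travel": [[35, 0, -5], [75, 1, -10], [115, 1, -15], [138, 1, -18], [146, 1, -20]], "twist": [-0.05, -0.1, -0.17, -0.216, -0.216]}}

```text
time: 7.85
eef_pos: [607.9, 74.4, 128.5]
orientation: [[-0.966, -0.257, 0.006], [-0.257, 0.966, -0.001], [-0.006, -0.003, -1.0]]
contact_force: [-0.5, -0.4, -0.4]
opening: 0.998
```

{"op": "apply_moves", "data": {"claw": [1, 1, 1], "travel": [[0, 0, 0], [0, 0, 0], [0, 0, 0]], "twist": [0, 0, 0]}}

```text
time: 8.15
eef_pos: [606.2, 74.5, 128.3]
orientation: [[-0.966, -0.259, 0.004], [-0.259, 0.966, -0.002], [-0.004, -0.003, -1.0]]
contact_force: [0.9, 0.5, 0.4]
opening: 0.999
```

```bash
python3 w.py square 607 76 .262 0; cp $(ls -t pics/w1*|head -1) pics/wf.png
```

```text
pics/w1796592664.png
8.15 [606.2  74.5 128.3] jaw 104.9889674520971 0.9985582407363743
```

View pics/wf.png

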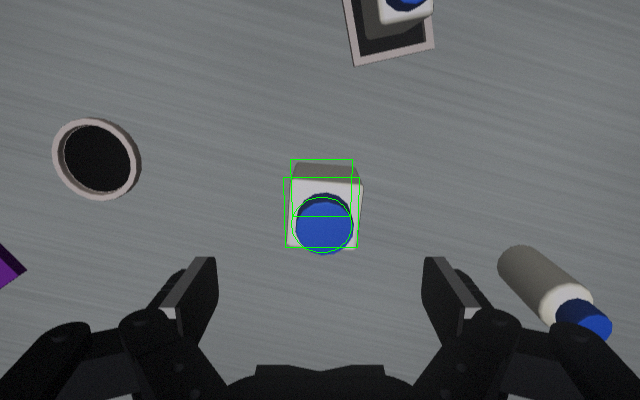

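{"op": "apply_moves", "data": {"claw": [1, 1, 1, 1, 1], "travel": [[0, 2, -35], [0, 2, -70], [0, 2, -92], [0, 2, -99], [0, 2, -99]], "twist": [0, 0, 0, 0, 0]}}

```text
time: 8.7
eef_pos: [605.7, 76.6, 29.2]
orientation: [[-0.966, -0.259, 0.004], [-0.259, 0.966, -0.002], [-0.003, -0.003, -1.0]]
contact_force: [0.5, -0.5, -0.0]
opening: 1.002
```

{"op": "apply_moves", "data": {"claw": [0.6, 0.3, 0, 0, 0], "travel": [[0, 0, 0], [0, 0, 0], [0, 0, 0], [0, 0, 0], [0, 0, 0]], "twist": [0, 0, 0, 0, 0], "squeeze": 40}}

```text
time: 9.2
eef_pos: [606.6, 76.8, 30.8]
orientation: [[-0.966, -0.259, 0.006], [-0.259, 0.966, -0.001], [-0.005, -0.003, -1.0]]
contact_force: [-1.1, 0.6, 5.6]
opening: 0.547
```

{"op": "apply_moves", "data": {"claw": [0, 0, 0, 0, 0], "travel": [[0, 0, 20], [0, -5, 45], [-2, -35, 60], [-4, -75, 60], [-5, -120, 60]], "twist": [0, 0, 0.05, 0.1, 0.16]}}

```text
time: 9.7
eef_pos: [602.2, -43.0, 92.2]
orientation: [[-0.91, -0.414, 0.008], [-0.414, 0.91, 0.0], [-0.008, -0.003, -1.0]]
contact_force: [0.4, -0.1, -1.9]
opening: 0.545
```

{"op": "apply_moves", "data": {"claw": [0, 0, 0, 0, 0], "travel": [[-1, -45, 0], [-2, -90, 0], [-3, -130, 0], [-5, -160, 0], [-6, -180, 0]], "twist": [0.04, 0.08, 0.12, 0.16, 0.16]}}

```text
time: 10.2
eef_pos: [595.0, -227.5, 92.3]
orientation: [[-0.835, -0.551, 0.008], [-0.551, 0.835, -0.001], [-0.006, -0.005, -1.0]]
contact_force: [-0.5, -0.0, -1.2]
opening: 0.542
```

{"op": "apply_moves", "data": {"claw": [0, 0, 0, 0], "travel": [[0, 0, 0], [0, 0, 0], [0, 0, 0], [0, 0, 0]], "twist": [0, 0, 0, 0]}}

```text
time: 10.6
eef_pos: [595.6, -225.1, 92.6]
orientation: [[-0.833, -0.553, 0.008], [-0.553, 0.833, 0.0], [-0.007, -0.004, -1.0]]
contact_force: [-0.3, 0.2, -1.3]
opening: 0.541
```

```bash
python3 w.py square 596 -226 .585 0 d; cp $(ls -t pics/w1*|head -1) pics/wg.png
```

```text
pics/w1796592698.png
10.6 [ 595.6 -225.1   92.6] jaw 123.59951101332726 0.5405019132686137
```

View pics/wg.png

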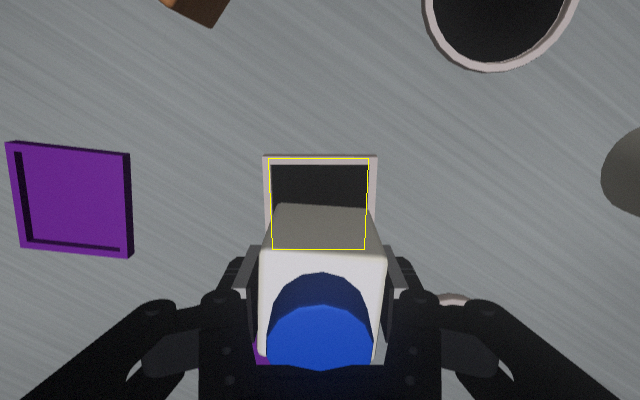

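{"op": "apply_moves", "data": {"claw": [0, 0, 0, 0, 0], "travel": [[0, 0, -28], [0, 0, -46], [0, 0, -54], [0, 0, -58], [0, 0, -58]], "twist": [0, 0, 0, 0, 0]}}

```text
time: 11.15
eef_pos: [595.6, -225.1, 34.7]
orientation: [[-0.833, -0.553, 0.008], [-0.553, 0.833, 0.0], [-0.007, -0.004, -1.0]]
contact_force: [-0.1, 0.5, -1.6]
opening: 0.541
```

{"op": "apply_moves", "data": {"claw": [0.65, 0.75, 0.85, 0.85], "travel": [[0, 0, 0], [0, 0, 0], [0, 0, 0], [0, 0, 0]], "twist": [0, 0, 0, 0]}}

```text
time: 11.55
eef_pos: [595.9, -225.2, 35.0]
orientation: [[-0.833, -0.553, 0.009], [-0.553, 0.833, 0.0], [-0.007, -0.005, -1.0]]
contact_force: [-0.3, 0.2, 0.2]
opening: 0.853
```

{"op": "apply_moves", "data": {"claw": [0.9, 1, 1, 1], "travel": [[0, 0, 40], [0, 0, 85], [0, 0, 105], [0, 0, 105]], "twist": [0, 0, 0, 0]}}

```text
time: 11.95
eef_pos: [598.4, -225.3, 144.0]
orientation: [[-0.833, -0.553, 0.016], [-0.553, 0.833, -0.001], [-0.012, -0.01, -1.0]]
contact_force: [0.6, 0.3, -0.8]
opening: 0.999
```

```bash
python3 w.py square 596 -226 .585 3; cp $(ls -t pics/w1*|head -1) pics/wh.png
```

```text
pics/w1796592717.png
11.95 [ 598.4 -225.3  144. ] jaw 123.57003952884362 0.9988086185344538
```

View pics/wh.png

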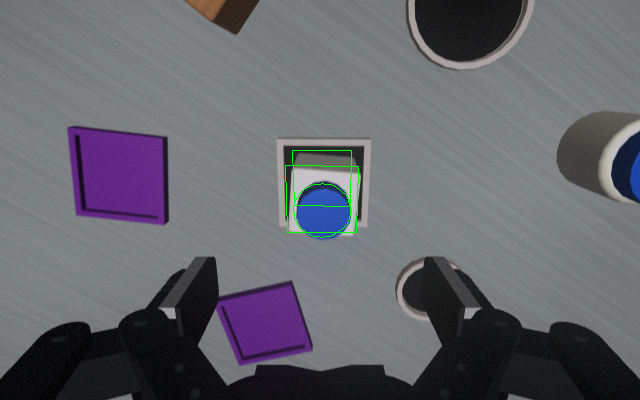

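{"op": "apply_moves", "data": {"claw": [1, 1, 1, 1, 1], "travel": [[-30, 34, 0], [-61, 70, 0], [-92, 105, -5], [-123, 140, -10], [-142, 162, -15]], "twist": [0, 0, 0, 0, 0]}}

```text
time: 12.5
eef_pos: [451.0, -61.3, 125.9]
orientation: [[-0.832, -0.555, 0.007], [-0.555, 0.832, 0.001], [-0.007, -0.003, -1.0]]
contact_force: [0.7, -0.7, -0.3]
opening: 1.002
```

{"op": "apply_moves", "data": {"claw": [1, 1, 1, 1], "travel": [[0, 0, 0], [0, 0, 0], [0, 0, 0], [0, 0, 0]], "twist": [0, 0, 0, 0]}}

```text
time: 12.9
eef_pos: [451.8, -62.4, 125.5]
orientation: [[-0.833, -0.553, 0.008], [-0.553, 0.833, 0.001], [-0.007, -0.004, -1.0]]
contact_force: [0.7, -0.4, 0.0]
opening: 0.999
```

```bash
python3 w.py jar 456.5 -63.5 0 0; cp $(ls -t pics/w1*|head -1) pics/wi.png
```

```text
pics/w1796592737.png
12.9 [451.8 -62.4 125.5] jaw 123.57397748096518 0.9994421483700962
```

View pics/wi.png

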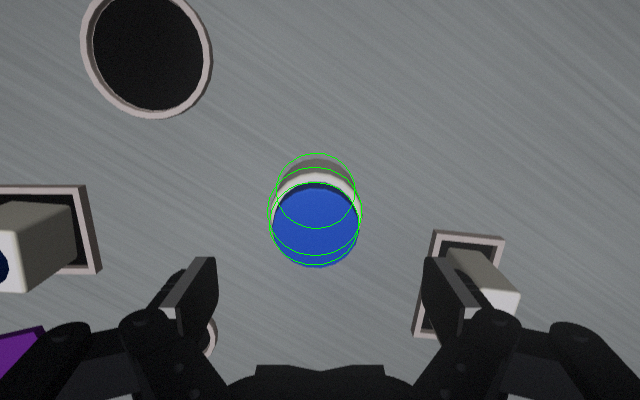

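{"op": "apply_moves", "data": {"claw": [1, 1, 1, 1, 1], "travel": [[4, -0.5, -20], [4.5, -0.5, -55], [4.5, -0.5, -88], [4.5, -0.5, -102], [4.5, -0.5, -102]], "twist": [0, 0, 0, 0, 0]}}

```text
time: 13.45
eef_pos: [455.9, -63.0, 21.9]
orientation: [[-0.833, -0.554, 0.005], [-0.554, 0.833, -0.001], [-0.004, -0.004, -1.0]]
contact_force: [-0.6, 0.6, 0.1]
opening: 1.001
```

{"op": "apply_moves", "data": {"claw": [0.7, 0.5, 0.2, 0, 0], "travel": [[0, 0, 0], [0, 0, 0], [0, 0, 0], [0, 0, 0], [0, 0, 0]], "twist": [0, 0, 0, 0, 0], "squeeze": 40}}

```text
time: 13.95
eef_pos: [456.5, -63.2, 22.8]
orientation: [[-0.833, -0.553, 0.007], [-0.553, 0.833, -0.001], [-0.006, -0.005, -1.0]]
contact_force: [-0.3, -0.0, 6.9]
opening: 0.687
```

{"op": "apply_moves", "data": {"claw": [0, 0, 0, 0, 0], "travel": [[0, 0, 20], [0, -5, 42], [-6, -35, 55], [-12, -75, 55], [-18, -115, 55]], "twist": [0, 0, 0, 0, 0]}}

```text
time: 14.45
eef_pos: [438.4, -179.6, 78.5]
orientation: [[-0.833, -0.554, 0.008], [-0.554, 0.833, -0.001], [-0.007, -0.005, -1.0]]
contact_force: [-0.1, -0.5, -2.7]
opening: 0.69
```

{"op": "apply_moves", "data": {"claw": [0, 0, 0, 0, 0], "travel": [[-3, -22, 0], [-5, -36, 0], [-5, -36, 0], [-5, -36, 0], [-5, -36, 0]], "twist": [0, 0, 0, 0, 0]}}

```text
time: 14.95
eef_pos: [433.8, -214.1, 78.7]
orientation: [[-0.831, -0.556, 0.009], [-0.556, 0.831, 0.0], [-0.007, -0.004, -1.0]]
contact_force: [0.1, 0.4, -1.6]
opening: 0.686
```

```bash
python3 w.py jar 434 -214 0 0 d; cp $(ls -t pics/w1*|head -1) pics/wj.png
```

```text
pics/w1796592766.png
14.95 [ 433.8 -214.1   78.7] jaw 123.76438763169364 0.6864783018542141
```

View pics/wj.png

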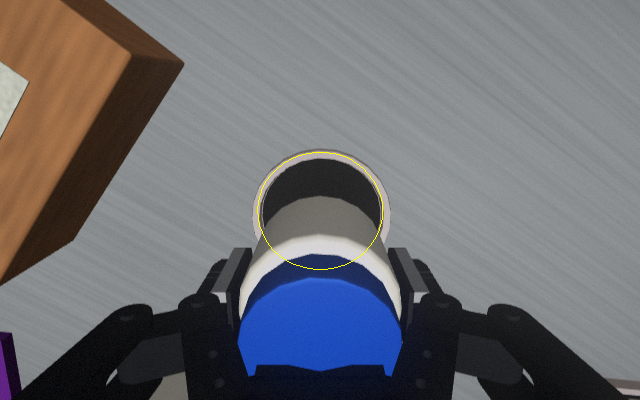

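{"op": "apply_moves", "data": {"claw": [0, 0, 0, 0, 0], "travel": [[0, 0, -25], [0, 0, -42], [0, 0, -48], [0, 0, -52.5], [0, 0, -52.5]], "twist": [0, 0, 0, 0, 0]}}

```text
time: 15.5
eef_pos: [434.2, -213.4, 26.3]
orientation: [[-0.83, -0.557, 0.009], [-0.557, 0.83, 0.0], [-0.007, -0.005, -1.0]]
contact_force: [-0.0, -0.1, -3.3]
opening: 0.687
```

{"op": "apply_moves", "data": {"claw": [0.75, 0.85, 1, 1], "travel": [[0, 0, 0], [0, 0, 0], [0, 0, 0], [0, 0, 0]], "twist": [0, 0, 0, 0]}}

```text
time: 15.9
eef_pos: [434.4, -213.6, 26.6]
orientation: [[-0.831, -0.557, 0.009], [-0.557, 0.831, 0.0], [-0.008, -0.005, -1.0]]
contact_force: [1.0, 0.3, 0.4]
opening: 0.999
```

{"op": "apply_moves", "data": {"claw": [1, 1, 1, 1, 1], "travel": [[0, 0, 30], [0, 0, 75], [0, 0, 110], [0, 0, 110], [0, 0, 110]], "twist": [0, 0, 0, 0, 0]}}

```text
time: 16.4
eef_pos: [434.4, -214.2, 137.2]
orientation: [[-0.831, -0.556, 0.011], [-0.556, 0.831, -0.001], [-0.008, -0.007, -1.0]]
contact_force: [0.1, 0.9, 0.1]
opening: 1.0
```

```bash
python3 w.py jar 434 -214 0 3; cp $(ls -t pics/w1*|head -1) pics/wk.png
```

```text
pics/w1796592787.png
16.4 [ 434.4 -214.2  137.2] jaw 123.78621372208603 0.9996890247768407
```

View pics/wk.png

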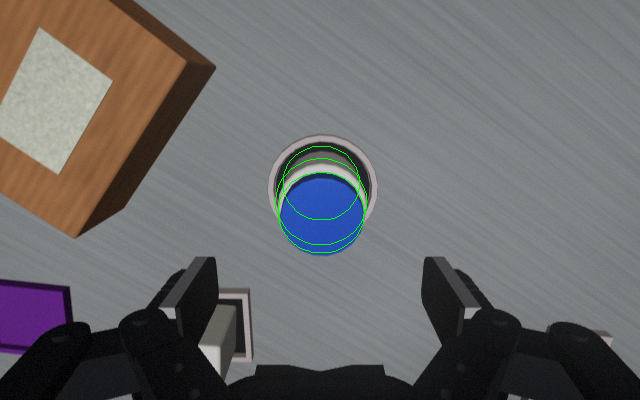

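{"op": "apply_moves", "data": {"claw": [1, 1, 1, 1, 1], "travel": [[16, 40, 0], [34, 83, 0], [52, 126, 0], [70, 170, 0], [88, 213, 0]], "twist": [-0.05, -0.1, -0.15, -0.2, -0.2]}}

```text
time: 16.95
eef_pos: [521.3, 0.8, 134.8]
orientation: [[-0.925, -0.38, 0.006], [-0.38, 0.925, -0.003], [-0.004, -0.005, -1.0]]
contact_force: [1.1, -0.1, 0.2]
opening: 0.999
```

{"op": "apply_moves", "data": {"claw": [1, 1, 1, 1, 1], "travel": [[18, 43, 0], [36, 87, 0], [54, 131, 0], [72, 174, 0], [90, 218, 0]], "twist": [-0.05, -0.1, -0.15, -0.2, -0.2]}}

```text
time: 17.45
eef_pos: [610.8, 220.1, 132.7]
orientation: [[-0.982, -0.188, 0.002], [-0.188, 0.982, -0.007], [-0.001, -0.007, -1.0]]
contact_force: [1.4, -0.9, -0.0]
opening: 0.999
```

{"op": "apply_moves", "data": {"claw": [1, 1, 1, 1, 1], "travel": [[10, 20, 0], [14, 26, 0], [14, 26, 0], [14, 26, 0], [14, 26, 0]], "twist": [0, 0, 0, 0, 0]}}

```text
time: 17.95
eef_pos: [624.7, 243.3, 132.2]
orientation: [[-0.982, -0.186, 0.001], [-0.186, 0.982, -0.01], [0.0, -0.01, -1.0]]
contact_force: [0.4, -0.9, 0.3]
opening: 1.001
```

```bash
python3 w.py slim 625 247 0 0; cp $(ls -t pics/w1*|head -1) pics/wl.png
```

```text
pics/w1796592817.png
17.95 [624.7 243.3 132.2] jaw 100.7392859871684 1.00107056608382
```

View pics/wl.png

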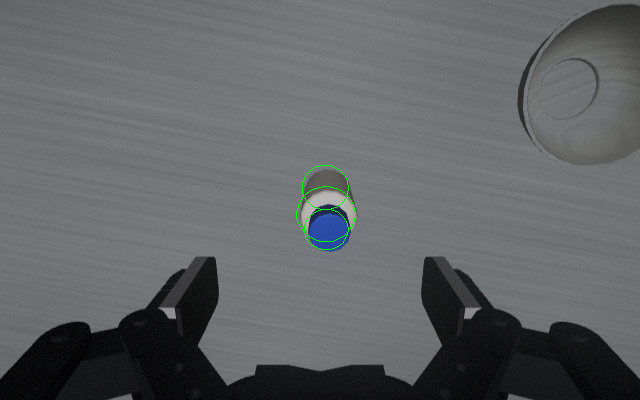

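{"op": "apply_moves", "data": {"claw": [1, 1, 1, 1, 1], "travel": [[0, 4.5, -20], [0, 4.5, -55], [0, 4.5, -85], [0, 4.5, -95], [0, 4.5, -95]], "twist": [0, 0, 0, 0, 0]}}

```text
time: 18.5
eef_pos: [623.9, 246.8, 36.2]
orientation: [[-0.983, -0.186, -0.001], [-0.186, 0.983, -0.011], [0.003, -0.01, -1.0]]
contact_force: [-0.4, -0.1, 0.1]
opening: 0.996
```

{"op": "apply_moves", "data": {"claw": [0.6, 0.4, 0.2, 0, 0], "travel": [[0, 0, 0], [0, 0, 0], [0, 0, 0], [0, 0, 0], [0, 0, 0]], "twist": [0, 0, 0, 0, 0], "squeeze": 40}}

```text
time: 19.0
eef_pos: [624.8, 247.4, 37.8]
orientation: [[-0.983, -0.186, 0.001], [-0.186, 0.983, -0.01], [0.0, -0.01, -1.0]]
contact_force: [-0.7, -0.1, 5.9]
opening: 0.409
```

{"op": "apply_moves", "data": {"claw": [0, 0, 0, 0, 0], "travel": [[0, 0, 20], [0, -5, 42], [0, -35, 55], [0, -75, 55], [0, -120, 55]], "twist": [0, 0, 0, 0, 0]}}

```text
time: 19.5
eef_pos: [624.9, 127.9, 93.7]
orientation: [[-0.982, -0.188, 0.003], [-0.188, 0.982, -0.008], [-0.001, -0.009, -1.0]]
contact_force: [0.6, -0.6, -0.9]
opening: 0.409
```

{"op": "apply_moves", "data": {"claw": [0, 0, 0, 0, 0], "travel": [[0, -45, 0], [0, -90, 0], [0, -135, 0], [0, -175, 0], [0, -205, 0]], "twist": [0, 0, 0, 0, 0]}}

```text
time: 20.0
eef_pos: [624.4, -81.5, 93.5]
orientation: [[-0.983, -0.185, 0.002], [-0.185, 0.983, -0.011], [-0.0, -0.011, -1.0]]
contact_force: [-0.0, 0.4, -1.2]
opening: 0.411
```

{"op": "apply_moves", "data": {"claw": [0, 0, 0, 0, 0], "travel": [[-0.5, -9, 0], [-0.5, -11.5, 0], [-0.5, -11.5, 0], [-0.5, -11.5, 0], [-0.5, -11.5, 0]], "twist": [0, 0, 0, 0, 0]}}

```text
time: 20.5
eef_pos: [624.1, -90.3, 93.7]
orientation: [[-0.982, -0.188, 0.003], [-0.188, 0.982, -0.009], [-0.001, -0.009, -1.0]]
contact_force: [0.7, 0.2, -1.2]
opening: 0.41
```

```bash
python3 w.py slim 624 -93 0 0 d; cp $(ls -t pics/w1*|head -1) pics/wm.png
```

```text
pics/w1796592859.png
20.5 [624.1 -90.3  93.7] jaw 100.85889089407695 0.4100985342117404
```

View pics/wm.png

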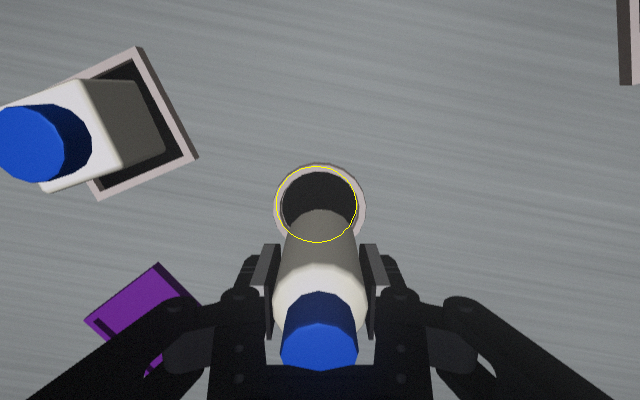

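{"op": "apply_moves", "data": {"claw": [0, 0, 0, 0, 0], "travel": [[0, -1.5, -25], [0, -1.5, -42], [0, -1.5, -48], [0, -1.5, -52.5], [0, -1.5, -52.5]], "twist": [0, 0, 0, 0, 0]}}

```text
time: 21.05
eef_pos: [624.3, -91.9, 41.4]
orientation: [[-0.982, -0.188, 0.003], [-0.188, 0.982, -0.009], [-0.001, -0.01, -1.0]]
contact_force: [0.2, -0.6, -1.7]
opening: 0.412
```

{"op": "apply_moves", "data": {"claw": [0.5, 0.6, 0.75, 0.8], "travel": [[0, 0, 0], [0, 0, 0], [0, 0, 0], [0, 0, 0]], "twist": [0, 0, 0, 0]}}

```text
time: 21.45
eef_pos: [624.5, -92.0, 41.6]
orientation: [[-0.982, -0.188, 0.003], [-0.188, 0.982, -0.009], [-0.001, -0.01, -1.0]]
contact_force: [0.5, 0.4, -0.5]
opening: 0.797
```

{"op": "apply_moves", "data": {"claw": [0.9, 1, 1, 1, 1], "travel": [[0, 0, 30], [0, 0, 75], [0, 0, 110], [0, 0, 120], [0, 0, 120]], "twist": [0, 0, 0, 0, 0]}}

```text
time: 21.95
eef_pos: [625.6, -92.0, 163.4]
orientation: [[-0.982, -0.188, 0.007], [-0.188, 0.982, -0.01], [-0.005, -0.011, -1.0]]
contact_force: [0.4, 0.4, -1.1]
opening: 1.0
```

```bash
python3 w.py slim 624 -92 0 3; cp $(ls -t pics/w1*|head -1) pics/wn.png
python3 - <<'E'
from h import *
for n in ("top","side"):
    im,d=r.capture(n);cv2.imwrite(f"pics/{n}1.png",im[:,:,::-1])
E
```

```text
pics/w1796592881.png
21.95 [625.6 -92.  163.4] jaw 100.81344270860515 1.0001414233180959
```

View pics/wn.png

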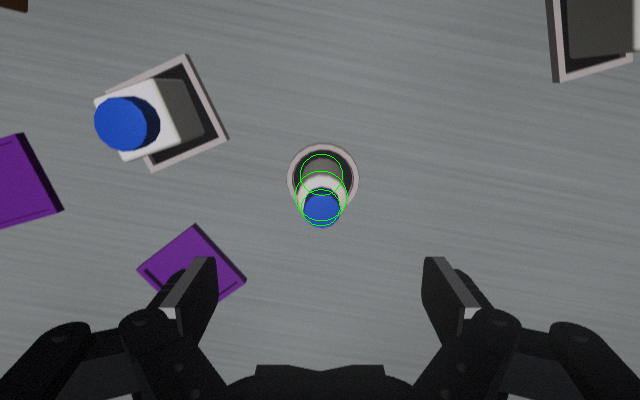

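View pics/side1.png

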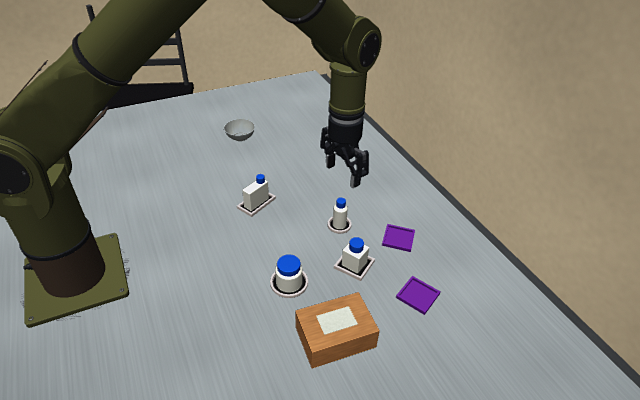

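Run:
```python
from h import *
pos={"jar":(434,-214,0),"slim":(624,-92,0),"square":(596,-226,.585),"flat":(458.5,74,.471)}
for n in ("side",):
    im,d=r.capture(n);C=cam(n);K,R,e=C
    b=cv2.inRange(cv2.cvtColor(im,cv2.COLOR_RGB2HSV),(105,150,40),(125,255,255))>0
    v,u=np.nonzero(b&(d>0));P=np.c_[u,v,np.ones(len(u))]@np.linalg.inv(K).T*d[v,u][:,None]@R.T+e
    for q,p in pos.items():
        off=OBJ[q][4];c=np.array([p[0]+off*np.cos(p[2]),p[1]+off*np.sin(p[2])])
        s=P[np.hypot(*(P[:,:2]-c).T)<OBJ[q][2][0]/2+8]; h=OBJ[q][3]+3
        t=s[s[:,2]>h-6]
        print(q,"want top",h,"got",np.round(np.median(t[:,2]),1),"top centre off",np.round((t[:,:2].min(0)+t[:,:2].max(0))/2-c,1),len(s))
```

```text
jar want top 69 got 67.7 top centre off [ 1.2 -0.2] 402
slim want top 87 got 85.5 top centre off [ 0.  -2.5] 80
square want top 77 got 75.7 top centre off [ 0.2 -0.4] 183
flat want top 83 got 81.1 top centre off [ 0.5 -1.1] 69
```

Run:
```python
from h import *
im,d=r.capture("top")
for q in("bowl","carton"):
    C=cam("top")
    for t in r.trace(q,"top")[:1]:
        c,s,a=cv2.minAreaRect(outline(t["pixels"],C,40 if q=="bowl" else 60).astype(np.float32));print(q,np.round(c,1))
print(r.get_obs()["time"]);print(r.close_job())
```

```text
bowl [455.2  72.3]
carton [ 515.2 -408. ]
22.3
the job is handed in; nothing more can be done
None
```

Those last traces disagree with the start: the "bowl" trace fell on the flat dock. I'll check the saved top picture instead.

View pics/top1.png

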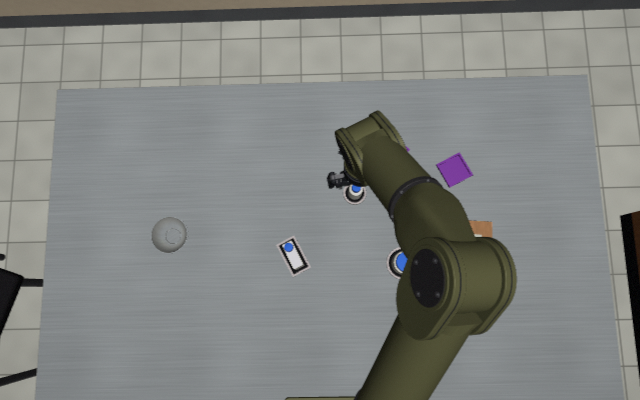

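Run:
```python
import cv2,numpy as np
for n,bx in (("side",{"bowl":(215,115,50,35),"carton":(285,285,105,90)}),("top",{"bowl":(145,210,50,50),"carton":(440,212,60,72)})):
    a,b=[cv2.imread(f"pics/{n}{i}.png",0).astype(np.float32) for i in(0,1)]
    for k,(x,y,w,h) in bx.items():
        print(n,k,"shift px",cv2.phaseCorrelate(a[y:y+h,x:x+w].copy(),b[y:y+h,x:x+w].copy()))
```

```text
side bowl shift px ((-0.0028790075968494477, 0.055889514364892534), 1.0214760393566555)
side carton shift px ((0.16063840792931927, 0.5103162705485929), 0.7352313221236806)
top bowl shift px ((-0.04047625701690549, -0.06242248359489011), 0.9415294746398926)
top carton shift px ((18.690726326514557, 34.8467222363901), 0.12054387871865872)
```

I placed all four blue-capped containers upright in their matching docks and handed the job in at about 22 s. Handing in reported no verdict.

**What I did:** I placed the flat bottle, then the square bottle, the jar and the slim bottle. Each was gripped from above with the position checked by the wrist camera. I left the two purple look-alike docks alone. At hand-in the open gripper was about 70 mm above the slim bottle, touching nothing.

**What the last checks showed:**
- **Containers:** Pictures from the wrist and side cameras show each one inside its own recess. Cap centres were within about 2.5 mm of the dock centres I measured. Cap tops read 1.3–1.9 mm below nominal on all four; I take this as camera calibration, since none can sit below its dock floor.
- **Bowl and carton:** In the side view, taken before and after, neither moved by more than about half a pixel.

**What disagreed:** The final network traces put the bowl on the flat dock and the carton about 60 mm away, and the top-view shift check on the carton also failed. In the top view the arm was covering most of the carton, and the bowl trace was plainly wrong. I relied on the side and top pictures instead. That comparison was made after handing in, from pictures taken just before.

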